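# Load the battery of a display light

## Task

Put the charged battery from the sloping wooden rest into the display light: push its flat end against the coil spring under the bridge, roll the button end down past the retaining lips into the forked end so that the battery lies fully home, and let go. Then push the light's toggle switch all the way over to the forked-end side to turn it on. Do not disturb the bowl, the figure and the tin.

Things in the scene. Friction and masses are not known exactly. Their poses are not given: they have to be found in the camera images.
- cell_mid (a point): centre of the battery: a white cylinder with steel ends, 34 mm diameter, body 106 mm long, about 0.2 kg; a 10 mm wide, 4 mm high steel button stands on one end, the other end is flat. Its x axis runs along the battery towards the button. It starts on the rest, sloping 30 degrees, button end up
- cell_button (a point): tip of the battery's button, on its axis, 57 mm from its centre
- cell: the battery; origin and axes as cell_mid
- rest: fixed wooden rest, base 150 x 90 x 12 mm, origin under its middle on the counter, x horizontally towards the raised end. Two rails in a V (24 mm wide over all, fingers can pass on both sides) carry the battery at 30 degrees, a 26 mm wide stop holds its lower, flat end; the battery's centre is 68 mm above the counter
- light: fixed display light, black deck 235 mm long, 76 mm wide, 20 mm high; origin on the counter under the middle of the battery bay, x along the bay from the spring to the forked end, z up. From this origin the spring's back wall stands at x = -97 to -89 mm (top 70 mm over the counter), the lamp head at 70 to 127 mm (top 85 mm)
- bay (a point): where the battery's centre is when fully home, 52 mm above the counter; axes as the light. A home battery lies level on two V rails (24 mm wide over all, room for fingers at both sides, deck 32 mm below this point), flat end against the spring plate, button-end shoulder against the forked wall's inner face at x = +53 mm
- lip (a point): middle of the retaining lips' lower free edge, 48.5 mm along x and 17.5 mm above bay. Forked aluminium end wall, 8 mm thick, 44 mm wide, with an upward-open 15 mm slot for the button; each cheek's lip, 4 mm thick, reaches 4.5 mm back from the wall over the end of a home battery
- bridge (a point): middle of the underside of the aluminium bridge over the spring end: 50 mm along -x and 26 mm above bay; 8 mm along x, 5 mm thick, posts inside faces 22 mm either side. A level battery does not fit in: it slides under the bridge sloping about 25 to 28 degrees, button end up, pushes the spring in about 15 mm and rolls down level, kept 6 to 7 mm short of the wall until below the lips
- spring (a joint): how far the spring plate (steel, 28 mm wide, 32 mm high) is pushed in, m: 0 free (face at x = -49 mm from bay), 0.004 with the battery home, 0.026 at most; 2 N at first, 3.5 N at home, about 8 N at 0.016
- switch (a joint): angle of the light's toggle lever, rad: 0 leaning back towards the spring end (off), 0.5 upright, 1.0 leaning towards the forked end (on, stop). Starts between 0 and 0.25, stays where left, moves with about 1 N
- switch_tip (a point): centre of the 26 mm black ball at the top of the toggle lever; the lever turns about a level axis along the light's y, 70 mm from the ball; that axis stands 30 mm above the counter, at x = +30, y = -95 mm from the light's origin; its grey block is 70 x 50 mm, top 33 mm above the counter
- bowl_mid (a point): bystander: brass bowl, 80 mm wide, 45 mm high; point at half height
- figure_mid (a point): bystander: terracotta figure, 52 mm wide, 100 mm high; point at half height
- tin_mid (a point): bystander: copper-coloured tin with a white lid, 70 mm wide, 50 mm high; point at half height
Mind the look-alikes: they are no part of the job. There is more than one size of the cell; the job needs the smallest.

How it is judged:
By the outcome, as a careful person would: the job done as asked, in the order asked, and still so for the second after the job is handed in, with the robot touching nothing.
It also fails if it takes over 51 s, if anything falls off the work surface, if the arm or the gripper's body presses on something with over 40 N, if the wrist force passes 120 N, or if a joint passes its speed limit or range.

## Robot

A 6-joint arm with a two-finger parallel gripper is mounted at the origin on the work surface. World frame = base frame: x ahead of the robot, y to its left, z up, the work surface at z = 0. Lengths are in mm, angles in rad, forces in N, time in s.
With the tool pointing down it reaches from about 300 to 775 mm from the base axis. Payload 14.6 kg.
Tool frame: the origin (TCP) lies on the front face of the gripper's body, between the roots of the fingers; the fingertips stand 97 mm ahead of it and the grasp point (between the pads) lies 78 mm ahead of it; z points along the fingers, y is the direction in which the jaws open and shut (so a half turn about z gives the same grasp; the last joint's range is limited). The gripper opens to 94 mm and grips with 3 to 60 N. Pads are 16 mm wide; open, the fingers measure 119 mm over their backs; the gripper's body (75 mm by 177 mm) begins 78 mm behind the grasp point.
Start: joints at [-1.22, 0.3, 1.521, -0, 1.321, -0.067], TCP at [223.155, -502.685, 302.646] pointing down, gripper open.
Joint ranges: [-3.03, 3.03], [-0.79, 2.21], [0.23, 2.52], [-1.04, 4.18], [0, 3.07], [-2.55, 2.55]. Speed limits (rad/s): [2.22, 2.22, 2.57, 3.14, 3.14, 3.14].

## Interface

Orientations are given as [roll, pitch, yaw] about the fixed x, y, z axes, in that order (R = Rz(yaw) Ry(pitch) Rx(roll)).
In Python, from cell import manip, eyes, finder gives the robot as it stands.
- The arm moves only by the tool drive_tool, never from a script. Its argument "rows" is a list of rows, each an object with "offset": the shift along the tool's x, y, z in mm, a list of three; "spin": the turn about the tool's z in degrees; "jaw": the finger opening in mm, from 0 to 94. In form: [{"offset": [dx, dy, dz], "spin": spin, "jaw": jaw}, ...]. A call has 1 to 20 rows; each row shifts and turns the commanded pose from where the row before left it, along the tool's axes as they then stand; what a row does not reach is not made up. A row lasts 1/10 s, in which the tool goes at most 50 mm and 8.59 degrees, less where a joint would pass 70% of its speed; a pose out of reach is approached as far as the arm can. A call is refused whole if a number of a shift passes 50 or a number of a turn 8.59, either way. A call with a gripper value outside its range is refused whole. The fingers move at their own pace and stop on an object; "force" is the grip in N (left out, the last holds). Time passes only in rows, so rows that do not move let the fingers close. It gives the time, the measured TCP pose, the force and the opening at its end, in the units of the state.
- manip.read_state(): the state, without advancing time (a new reading comes with each control period).
- eyes.camera(name): name is "scene" or "top" or "wrist"; returns a dict with "color" (480x640x3 uint8, blue, green, red), "depth" (480x640 float32, mm along the optical axis (not along the pixel's ray), 0 where there is no reading), "vfov" (degrees; the focal length in pixels is half the picture's height over the tangent of half this angle, whatever the lens; pixels are square), "cx", "cy" (the principal point, pixels), "D" ([k1, k2, p1, p2, k3] as OpenCV has them; the pictures are not rectified), "rvec" (rotation vector, rad) and "tvec" (3), from world to camera coordinates, as OpenCV has them. Camera axes: x right, y down, z forward; pixel columns grow to the right and rows downward; lengths in mm; the calibration is good to about 2 mm. A picture is of the moment at which its call begins.
- manip.sign_off(): hands the job in, once; it reports no verdict.
Trained networks look in the newest picture that a camera, given by its name, has taken for a name from the list of things; names that differ only in an ending like _2 or _b are one class to them, and where a whole thing is asked for, a point or a joint stands for the part that bears it (a point fixed in the world has none). Each returns a list of dicts, best first, with "p" (0 to 1); they miss things now and then, are a little off and sometimes report something else, mostly with a low value. They report only what shows in the picture. A call takes as long as a camera call. They do not tell look-alikes from the thing itself.
- finder.find_in(camera, target): "uv" ([column, row] in pixels, amid what is visible of it).
The state is a dict: "clock": time; "joints": joint angles; "qd": joint speeds; "effort": joint torques, N m; "eef_pos": TCP position; "eef_rot": TCP orientation; "wrist_force": force on the tool from outside, world axes, zero at the start; "moment": the same for the moment, N m; "finger_gap": finger opening in mm.
Only numpy, scipy, OpenCV 4.12 (cv2) and the standard library are available. Lean on these libraries where they do the work, as an engineer would, in place of code of your own. Each camera call takes 0.05 s, during which the arm holds its last target. There are 200 camera calls.

## Working session

There is one attempt and no reset: what is moved stays moved. The work goes in short steps, Python scripts to look and compute and a tool call to move; the robot and the scene stay as the last step left them, time stands still between calls to the robot, and variables do not carry over. Pictures are saved under pics/ and viewed, about 8 in all and at most 12, crops included, and the job is handed in when it is done.

Besides the shell and the picture viewer there is one more tool, called after ">>>" in YAML: its name, and indented under it one key for each argument. drive_tool: Moves the arm, as the interface text tells. Its arguments: {"type":"object","properties":{"rows":{"type":"array","items":{"type":"object","properties":{"offset":{"type":"array","items":{"type":"number"}},"spin":{"type":"number"},"jaw":{"type":"number"}}}},"force":{"type":"number"}},"required":["rows"]}

```bash
ls; mkdir -p pics
cat > h.py <<'E'
import numpy as np, cv2
from cell import manip, eyes, finder
def K(c):
    f=240/np.tan(np.radians(c["vfov"])/2)
    return np.array([[f,0,c["cx"]],[0,f,c["cy"]],[0,0,1.]])
def RT(c):
    return cv2.Rodrigues(np.array(c["rvec"],float))[0],np.array(c["tvec"],float).reshape(3)
def cloud(c):
    "world xyz per pixel (480,640,3), nan where no depth"
    k=K(c);R,t=RT(c)
    v,u=np.mgrid[0:480,0:640]
    p=cv2.undistortPoints(np.stack([u,v],-1).reshape(-1,1,2).astype(np.float64),k,np.array(c["D"],float)).reshape(480,640,2)
    d=c["depth"].astype(float).copy();d[d<=0]=np.nan
    P=np.dstack([p*d[...,None],d])
    return (P-t)@R
def proj(c,X):
    return cv2.projectPoints(np.array(X,float).reshape(-1,1,3),np.array(c["rvec"],float),np.array(c["tvec"],float),K(c),np.array(c["D"],float))[0].reshape(-1,2)
def pose():
    s=manip.read_state();r=s["eef_rot"]
    return s,np.array(s["eef_pos"]),r
E
python3 - <<'E'
from h import *
import pickle
C={n:eyes.camera(n) for n in("scene","top")}
pickle.dump(C,open('c0.pkl','wb'))
for n,c in C.items():
    cv2.imwrite(f"pics/{n}0.png",c["color"])
    P=cloud(c)
    for t in("cell_mid","cell_button","rest","light","bay","lip","bridge","switch_tip","bowl_mid","figure_mid","tin_mid"):
        for r in finder.find_in(n,t)[:4]:
            u,v=map(int,np.round(r["uv"]));print(n,t,[u,v],round(r["p"],2),np.round(P[v,u]))
s=manip.read_state();print(s)
E
```

```text
pics
scene cell_mid [408, 274] 0.78 [582. 203.  98.]
scene cell_mid [329, 274] 0.78 [617.  15.  44.]
scene cell_mid [442, 231] 0.58 [369. 239.  47.]
scene cell_button [332, 273] 0.82 [610.  20.  42.]
scene cell_button [406, 272] 0.76 [582. 198. 102.]
scene cell_button [443, 232] 0.63 [370. 242.  46.]
scene cell_button [265, 237] 0.62 [ 591. -176.   72.]
scene rest [402, 290] 0.56 [594. 198.  45.]
scene light [269, 239] 0.76 [ 556. -188.   22.]
scene bay [267, 239] 0.95 [ 554. -196.   17.]
scene lip [265, 238] 0.73 [ 590. -177.   67.]
scene bridge [268, 239] 0.74 [ 555. -193.   19.]
scene switch_tip [246, 209] 0.69 [ 545. -254.  102.]
scene bowl_mid [299, 324] 0.85 [758.  -3.   7.]
scene figure_mid [506, 301] 0.85 [537. 439.  55.]
scene tin_mid [180, 212] 0.97 [ 584. -455.   50.]
scene tin_mid [404, 290] 0.45 [567. 198.  10.]
top cell_mid [203, 332] 0.69 [355. 226.  48.]
top cell_mid [297, 232] 0.66 [595.  10.  46.]
top cell_mid [219, 244] 0.6 [558. 189.  89.]
top cell_button [218, 245] 0.97 [556. 191.  88.]
top cell_button [300, 231] 0.72 [597.   3.  51.]
top cell_button [201, 334] 0
[... 493 characters left out ...]
mid [373, 252] 0.44 [ 550. -173.   37.]
{'clock': 1.2, 'joints': array([-1.21960144e+00,  2.99917796e-01,  1.52097127e+00, -7.00663461e-06,
        1.32071393e+00, -6.66467329e-02]), 'qd': array([-0.00043938,  0.00099276, -0.00245067, -0.00041661, -0.00201963,
        0.00048131]), 'effort': array([ 1.78076916e-03, -5.31661069e+01, -3.52914906e+01,  7.08513265e-02,
        2.12501048e-02, -1.19340945e-05]), 'eef_pos': array([ 223.15625224, -502.69311381,  302.64798214]), 'eef_rot': array([-3.14158188e+00,  6.08490426e-06,  4.17843356e-01]), 'wrist_force': array([-0.24395184,  0.21113476,  0.79604349]), 'moment': array([-0.07086634, -0.00506372, -0.04058087]), 'finger_gap': 94.46433054279098}
```

Run:
```python
from h import *
import pickle
C=pickle.load(open('c0.pkl','rb'))
a=cv2.resize(C['top']['color'][130:370,100:520],None,fx=1.9,fy=1.9,interpolation=3)
cv2.imwrite('pics/a.png',a)
b=cv2.resize(C['scene']['color'][170:370,150:550],None,fx=2,fy=2,interpolation=3)
cv2.imwrite('pics/b.png',b)
```

```text
(no output)
```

View pics/a.png

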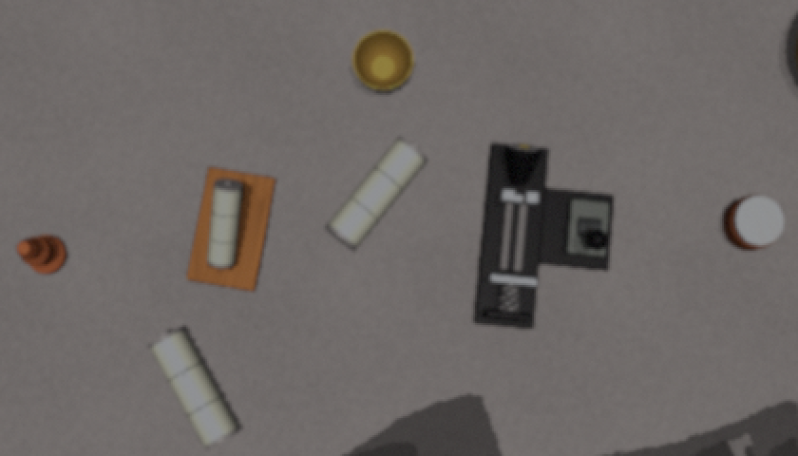

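View pics/b.png

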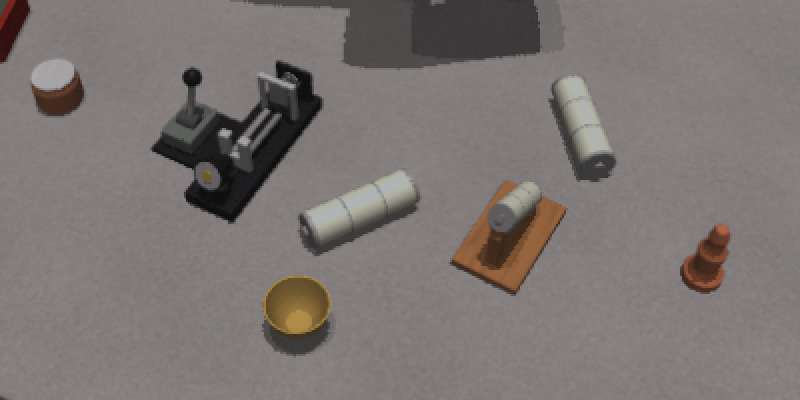

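The battery on the rest (top 219,244) is the smallest and the only one sloping on a rest. The two longer ones on the counter (297,232 and 203,332) are look-alikes. The light is at (375,253), with its forked end at +x and its switch on the -y side.

```bash
cat >> h.py <<'E'
def rect(P,mask):
    q=P[mask][:,:2].astype(np.float32)
    (c,s,a)=cv2.minAreaRect(q);return np.round(c,1),np.round(s,1),round(a,1),len(q)
def near(P,x,y,r):
    return np.hypot(P[...,0]-x,P[...,1]-y)<r
E
python3 - <<'E'
from h import *
import pickle
C=pickle.load(open('c0.pkl','rb'))
for n,c in C.items():
    P=cloud(c);z=P[...,2]
    m=near(P,560,190,110)
    hs=cv2.cvtColor(c['color'],cv2.COLOR_BGR2HSV)
    wood=(hs[...,1]>110)
    print(n,'rest',rect(P,m&wood&(z>7)&(z<17)))
    b=m&(z>52); q=P[b]
    print(' cell top pts',len(q),q.mean(0),rect(P,b), 'zmax',np.nanmax(q[:,2]))
    m=near(P,550,-190,170)
    dk=c['color'].max(2)<60
    lm=m&dk&(z>13)&(z<27)
    print(' deck',rect(P,lm))
    print(' tall',rect(P,m&(z>60)&(z<90)&(P[...,1]>-240)))
    print(' switch block',rect(P,m&(z>28)&(z<38)&(P[...,1]<-235)),' ball',P[m&(z>88)&(P[...,1]<-220)].mean(0))
w=eyes.camera('wrist');R,t=RT(w);print('wristcam pos',-R.T@t,'fwd',R[2],'right',R[0],w['vfov'])
E
```

```text
scene rest (array([557.5, 196.8]), array([ 88.9, 152.4]), 81.1, 1162)
 cell top pts 479 [576.17058827 195.79401875  83.1962216 ] (array([557.6, 196.3]), array([ 34.7, 111. ]), 79.5, 479) zmax 111.36547068765412
 deck (array([ 573.7, -187.7]), array([222.3, 214. ]), 17.8, 1214)
 tall (array([ 552.2, -167.8]), array([ 58. , 221.1]), 82.7, 527)
 switch block (array([ 561.8, -261.6]), array([52.2, 72.4]), 85.3, 272)  ball [ 542.66663519 -256.23223601  103.24647605]
top rest (array([553.2, 194.7]), array([ 88.5, 147.3]), 81.0, 1262)
 cell top pts 658 [554.56004809 193.04569907  81.39777365] (array([554.9, 194.7]), array([ 34.1, 111. ]), 80.9, 658) zmax 111.49905286305581
 deck (array([ 545.5, -210.1]), array([163.1, 232.8]), 84.7, 1683)
 tall (array([ 550.6, -166.3]), array([ 53.9, 219.3]), 84.7, 524)
 switch block (array([ 559.6, -261.1]), array([50.5, 70.2]), 85.2, 363)  ball [ 537.23073097 -258.28898493  103.89492934]
wristcam pos [ 300.75463741 -469.30649491  383.87262761] fwd [-0.25996969 -0.11612941 -0.95860822] right [ 4.06692677e-01 -9.13564953e-01  3.79702956e-04] 64.857443599086
```

>>> drive_tool:
  rows:
    - {"offset": [0, 0, 0], "spin": 8.2, "jaw": 94}
    - {"offset": [0, 0, 0], "spin": 8.2, "jaw": 94}
    - {"offset": [0, 0, 0], "spin": 8.2, "jaw": 94}
    - {"offset": [0, 0, 0], "spin": 8.3, "jaw": 94}
    - {"offset": [12.2, -41.2, 0], "spin": 0, "jaw": 94}
    - {"offset": [12.2, -41.2, 0], "spin": 0, "jaw": 94}
    - {"offset": [12.2, -41.2, 0], "spin": 0, "jaw": 94}
    - {"offset": [12.2, -41.2, 0], "spin": 0, "jaw": 94}
    - {"offset": [12.2, -41.2, 0], "spin": 0, "jaw": 94}
    - {"offset": [12.2, -41.2, 0], "spin": 0, "jaw": 94}
    - {"offset": [12.2, -41.2, 0], "spin": 0, "jaw": 94}

```text
clock: 2.35
eef_pos: [352.8, -229.5, 302.8]
eef_rot: [3.141, -0.0, -0.157]
wrist_force: [1.1, -0.9, 0.1]
finger_gap: 93.8
```

>>> drive_tool:
  rows:
    - {"offset": [35, -15.7, 0], "spin": 0, "jaw": 94}
    - {"offset": [35, -15.7, 0], "spin": 0, "jaw": 94}
    - {"offset": [35, -15.7, 0], "spin": 0, "jaw": 94}
    - {"offset": [35, -15.7, 0], "spin": 0, "jaw": 94}
    - {"offset": [35, -15.7, 0], "spin": 0, "jaw": 94}
    - {"offset": [0, 0, 0], "spin": 0, "jaw": 94}
    - {"offset": [0, 0, 0], "spin": 0, "jaw": 94}

```text
clock: 3.05
eef_pos: [537.6, -180.6, 302.0]
eef_rot: [-3.141, 0.001, -0.155]
wrist_force: [-0.1, -0.6, 0.3]
finger_gap: 93.8
```

Run:
```python
from h import *
import pickle
c=eyes.camera('wrist');pickle.dump(c,open('wl.pkl','wb'))
s=manip.read_state();print(s['eef_pos'],s['eef_rot'],s['clock'])
P=cloud(c);z=P[...,2]
m=near(P,550,-180,170)
print('block',rect(P,m&(z>29)&(z<38)&(P[...,1]<-235)))
print('tall',rect(P,m&(z>60)&(z<90)&(P[...,1]>-225)))
b=m&(z>88)&(P[...,1]<-210);print('ball',b.sum(),P[b].mean(0),np.nanmax(z[b]) if b.any() else 0)
# draw model, origin guess
im=c['color'].copy()
def draw(x,y,yaw,col):
    cs,sn=np.cos(yaw),np.sin(yaw)
    M=np.array([[cs,-sn,0],[sn,cs,0],[0,0,1]])
    W=lambda q:np.array(q,float)@M.T+[x,y,0]
    for q in([[-54,-22,83],[-46,-22,83],[-46,22,83],[-54,22,83]],[[53,-22,69.5],[61,-22,69.5],[61,22,69.5],[53,22,69.5]],[[-5,-120,33],[65,-120,33],[65,-70,33],[-5,-70,33]],[[-97,-17,70],[-89,-17,70],[-89,17,70],[-97,17,70]]):
        cv2.polylines(im,[np.round(proj(c,W(q))).astype(int)],True,col,1)
draw(538.5,-165,-0.0925,(0,0,255))
cv2.imwrite('pics/wl.png',im)
```

```text
[ 537.09182423 -180.8863861   302.39589668] [-3.14153754e+00  7.10662408e-04 -1.56238314e-01] 3.1
block (array([ 562. , -262.8]), array([49.7, 70.4]), 85.4, 2810)
tall (array([ 553.6, -166.7]), array([ 56.2, 218.8]), 85.1, 4638)
ball 28422 [ 551.2205359  -235.11478045  299.37234208] 334.78197857800785
```

View pics/wl.png

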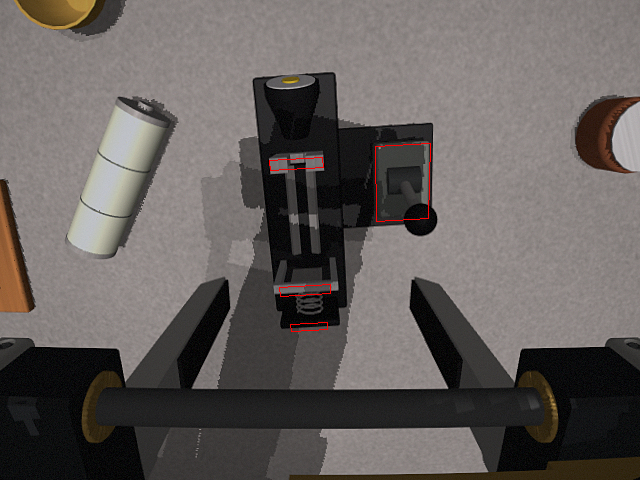

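The wrist picture shows the bay between the fork (297,162) and the bridge (305,288), with the toggle ball at (420,220) leaning back, which is off. My model outline sits within a few mm. I'll refine it from the depth.

Run:
```python
from h import *
import pickle
c=pickle.load(open('wl.pkl','rb'));P=cloud(c)
yaw=-0.085;cs,sn=np.cos(yaw),np.sin(yaw)
d=P[...,:2]-[538.5,-165];X=d[...,0]*cs+d[...,1]*sn;Y=-d[...,0]*sn+d[...,1]*cs;z=P[...,2]
def st(n,m):
    x,y=X[m],Y[m];print(n,m.sum(),'x',np.round(np.percentile(x,[2,50,98]),1),'y',np.round(np.percentile(y,[2,50,98]),1),'z',np.round(np.percentile(z[m],[5,50,95]),1),'slope dx/dy' ,np.round(np.polyfit(y,x,1)[0],3),'dy/dx',np.round(np.polyfit(x,y,1)[0],3))
a=abs(Y)<35
st('bridge',a&(abs(X+50)<12)&(z>78)&(z<88))
st('cheeks',a&(abs(X-57)<12)&(z>65)&(z<80))
st('rails',(abs(Y)<16)&(abs(X)<40)&(z>28)&(z<50))
st('block',(abs(X-30)<45)&(abs(Y+95)<32)&(z>30)&(z<37))
st('deck',(abs(X)<40)&(abs(Y)<45)&(z>15)&(z<24))
st('ball',(abs(X-10)<60)&(abs(Y+95)<25)&(z>82)&(z<125))
```

```text
bridge 647 x [-52.  -47.2 -43.8] y [-27.2  -1.8  26.6] z [79.1 81.9 83.2] slope dx/dy 0.02 dy/dx 0.788
cheeks 593 x [50.6 57.  62.9] y [-22.3   6.7  20.8] z [70.7 72.6 73.8] slope dx/dy 0.006 dy/dx 0.107
rails 2214 x [-31.2   5.1  38.8] y [-14.1  -0.6  12.7] z [33.4 35.5 38.4] slope dx/dy -0.023 dy/dx -0.003
block 2706 x [-0.6 43.6 65.6] y [-118.8  -90.8  -71.8] z [30.8 32.2 33.9] slope dx/dy -0.272 dy/dx -0.142
deck 3712 x [-38.9   1.4  38.6] y [-37.6 -15.2  36.1] z [17.8 19.2 20.4] slope dx/dy -0.003 dy/dx -0.003
ball 850 x [-0.3 11.9 21.7] y [-105.5  -93.3  -83.6] z [ 97.2 104.7 108.3] slope dx/dy -0.045 dy/dx -0.045
```

>>> drive_tool:
  rows:
    - {"offset": [-4.4, -40, 0], "spin": 0, "jaw": 94}
    - {"offset": [-4.4, -40, 0], "spin": 0, "jaw": 94}
    - {"offset": [-4.4, -40, 0], "spin": 0, "jaw": 94}
    - {"offset": [-4.4, -40, 0], "spin": 0, "jaw": 94}
    - {"offset": [-4.4, -40, 0], "spin": 0, "jaw": 94}
    - {"offset": [-4.4, -40, 0], "spin": 0, "jaw": 94}
    - {"offset": [-4.4, -40, 0], "spin": 0, "jaw": 94}
    - {"offset": [-4.4, -40, 0], "spin": 0, "jaw": 94}
    - {"offset": [-4.4, -54.5, 0], "spin": 0, "jaw": 94}
    - {"offset": [0, 0, 0], "spin": 0, "jaw": 94}
    - {"offset": [0, 0, 0], "spin": 0, "jaw": 94}

```text
refused, shift out of range in row 9
```

>>> drive_tool:
  rows:
    - {"offset": [-4.4, -42, 0], "spin": 0, "jaw": 94}
    - {"offset": [-4.4, -42, 0], "spin": 0, "jaw": 94}
    - {"offset": [-4.4, -42, 0], "spin": 0, "jaw": 94}
    - {"offset": [-4.4, -42, 0], "spin": 0, "jaw": 94}
    - {"offset": [-4.4, -42, 0], "spin": 0, "jaw": 94}
    - {"offset": [-4.4, -42, 0], "spin": 0, "jaw": 94}
    - {"offset": [-4.4, -42, 0], "spin": 0, "jaw": 94}
    - {"offset": [-4.4, -42, 0], "spin": 0, "jaw": 94}
    - {"offset": [-4.4, -38, 0], "spin": 0, "jaw": 94}
    - {"offset": [0, 0, 0], "spin": 0, "jaw": 94}
    - {"offset": [0, 0, 0], "spin": 0, "jaw": 94}

```text
clock: 4.2
eef_pos: [556.3, 194.3, 302.9]
eef_rot: [3.141, -0.0, -0.156]
wrist_force: [-0.1, 0.3, 0.1]
finger_gap: 94.0
```

Run:
```python
from h import *
import pickle
c=eyes.camera('wrist');pickle.dump(c,open('wr.pkl','wb'))
s=manip.read_state();print(s['eef_pos'],s['eef_rot'],s['clock'])
P=cloud(c);z=P[...,2]
hs=cv2.cvtColor(c['color'],cv2.COLOR_BGR2HSV)
m=near(P,556,195,100)
r=rect(P,m&(hs[...,1]>110)&(z>8)&(z<16));print('rest',r)
w=m&(hs[...,1]<80)&(z>45)&(z<125);print('cell',rect(P,w))
yaw=np.radians(r[2]-90);cs,sn=np.cos(yaw),np.sin(yaw)
d=P[...,:2]-[556,195];X=d[...,0]*cs+d[...,1]*sn;Y=-d[...,0]*sn+d[...,1]*cs
for x0 in range(-50,60,10):
    k=w&(abs(X-x0)<2)
    if k.sum()>20: print(x0,np.round([np.percentile(Y[k],2),np.percentile(Y[k],98),z[k].max()],1))
im=c['color'][60:400,120:520].copy();cv2.imwrite('pics/wr.png',cv2.resize(im,None,fx=1.8,fy=1.7))
```

```text
[556.42272351 193.67456358 302.95333084] [ 3.14146236e+00 -2.26157831e-04 -1.57068331e-01] 4.25
rest (array([557.3, 194.8]), array([ 89.7, 148.1]), 81.1, 8061)
cell (array([555.9, 194.9]), array([ 33.8, 109.8]), 81.3, 4290)
-50 [-13.2  13.5  59.2]
-40 [-15.6  16.4  66. ]
-30 [-15.3  15.6  70.5]
-20 [-15.8  15.   76.8]
-10 [-15.7  15.3  82.3]
0 [-15.2  15.4  88.6]
10 [-15.6  15.7  95.1]
20 [-15.2  16.  100.1]
30 [-16.4  15.2 105.7]
40 [-15.1  15.3 109.9]
50 [-14.8  14.9  98.4]
```

View pics/wr.png

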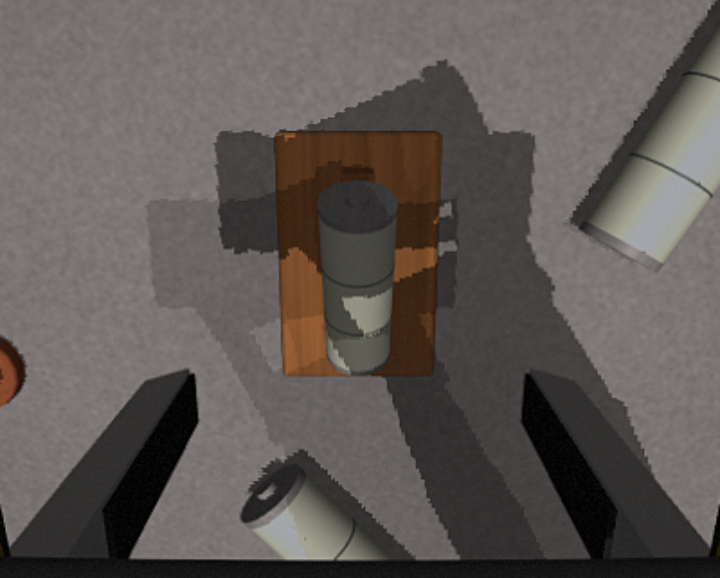

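The picture shows the small battery on its rest, button up at (355,200 in the crop), centred between the fingers and aligned with them. I'm grasping about 18 mm above its centre.

>>> drive_tool:
  force: 30
  rows:
    - {"offset": [5, -0.4, 35], "spin": 0, "jaw": 80}
    - {"offset": [5, -0.3, 35], "spin": 0, "jaw": 80}
    - {"offset": [5, -0.3, 35], "spin": 0, "jaw": 80}
    - {"offset": [0, 0, 30], "spin": 0, "jaw": 80}
    - {"offset": [0, 0, 13], "spin": 0, "jaw": 70}
    - {"offset": [0, 0, 0], "spin": 0, "jaw": 50}
    - {"offset": [0, 0, 0], "spin": 0, "jaw": 28}
    - {"offset": [0, 0, 0], "spin": 0, "jaw": 28}
    - {"offset": [0, 0, 0], "spin": 0, "jaw": 28}
    - {"offset": [0, 0, 0], "spin": 0, "jaw": 28}
    - {"offset": [0, 0, 0], "spin": 0, "jaw": 28}
    - {"offset": [0, 0, 0], "spin": 0, "jaw": 28}

```text
clock: 5.45
eef_pos: [571.8, 193.1, 155.5]
eef_rot: [3.141, -0.001, -0.156]
wrist_force: [-1.9, -4.3, 6.4]
finger_gap: 33.2
```

>>> drive_tool:
  rows:
    - {"offset": [0, 0, -15], "spin": 0, "jaw": 28}
    - {"offset": [0, 0, -35], "spin": 0, "jaw": 28}
    - {"offset": [0, 0, -40], "spin": -2, "jaw": 28}
    - {"offset": [0, 0, -40], "spin": -2, "jaw": 28}
    - {"offset": [10.8, 36, 0], "spin": 0, "jaw": 28}
    - {"offset": [10.8, 36, 0], "spin": 0, "jaw": 28}
    - {"offset": [10.8, 36, 0], "spin": 0, "jaw": 28}
    - {"offset": [10.8, 36, 0], "spin": 0, "jaw": 28}
    - {"offset": [10.8, 36, 0], "spin": 0, "jaw": 28}
    - {"offset": [10.8, 36, 0], "spin": 0, "jaw": 28}
    - {"offset": [10.8, 36, 0], "spin": 0, "jaw": 28}
    - {"offset": [10.8, 36, 0], "spin": 0, "jaw": 28}
    - {"offset": [10.8, 36, 0], "spin": 0, "jaw": 28}
    - {"offset": [10.8, 36, 0], "spin": 0, "jaw": 28}
    - {"offset": [0, 0, 0], "spin": 0, "jaw": 28}
    - {"offset": [0, 0, 0], "spin": 0, "jaw": 28}

```text
clock: 7.05
eef_pos: [648.0, -175.0, 285.1]
eef_rot: [-3.141, -0.0, -0.088]
wrist_force: [-0.2, -0.2, -1.0]
finger_gap: 33.1
```

```bash
cat >> h.py <<'E'
def light(W):
    "world -> light frame"
    cs,sn=np.cos(-.087),np.sin(-.087);d=np.array(W,float)-[540.5,-165.7,0]
    return np.stack([d[...,0]*cs+d[...,1]*sn,-d[...,0]*sn+d[...,1]*cs,d[...,2]],-1)
def state():
    s=manip.read_state();g=light(s['eef_pos'])-[0,0,130]
    print('grasp rel bay',np.round(g,1),'rpy',np.round(s['eef_rot'],3),'F',np.round(s['wrist_force'],1),'gap',round(s['finger_gap'],1),'t',s['clock']);return g
def cellfit(c,g,zmin=20):
    "white cell points around grasp g (bay frame): upper profile slope"
    P=light(cloud(c))-[0,0,52];col=c['color'].astype(int)
    hs=cv2.cvtColor(c['color'],cv2.COLOR_BGR2HSV)
    m=(hs[...,1]<60)&(abs(P[...,1]-g[1])<16)&(abs(P[...,0]-g[0])<85)&(P[...,2]>g[2]-60)&(P[...,2]<g[2]+60)
    return P,m
E
python3 - <<'E'
from h import *
import pickle
g=state()
for n in('scene','wrist'):
    c=eyes.camera(n);pickle.dump(c,open(f'h_{n}.pkl','wb'))
    P,m=cellfit(c,g)
    for x0 in range(-80,61,10):
        k=m&(abs(P[...,0]-g[0]-x0)<3)&(abs(P[...,1]-g[1])<6)
        if k.sum()>2: print(n,x0,k.sum(),np.round(np.percentile(P[...,2][k],[5,95])-g[2],1))
    if n=='scene':
        u,v=proj(c,np.array(manip.read_state()['eef_pos'])-[0,0,78])[0].astype(int);print(u,v)
        cv2.imwrite('pics/hs.png',cv2.resize(c['color'][v-75:v+75,u-100:u+100],None,fx=4,fy=4,interpolation=3))
E
```

```text
grasp rel bay [1.079e+02 1.000e-01 1.551e+02] rpy [-3.141 -0.    -0.088] F [-0.2 -0.2 -1. ] gap 33.1 t 7.05
scene -50 3 [-9.9 -7.3]
scene -10 3 [14.4 16.6]
scene 0 8 [18.2 21.8]
scene 10 4 [25.4 27.3]
scene 20 16 [23.9 31.8]
scene 30 21 [ 8.9 24.1]
247 215
wrist -50 73 [-12.7  -9.4]
wrist -40 118 [-7.  -3.5]
wrist -30 146 [-1.1  2.4]
wrist -20 177 [4.5 8.1]
wrist -10 193 [10.4 13.7]
wrist 0 229 [15.7 19.5]
wrist 10 272 [21.6 25.4]
wrist 20 390 [27.6 31.1]
wrist 30 528 [13.8 22.4]
wrist 40 145 [1.6 4.9]
```

View pics/hs.png

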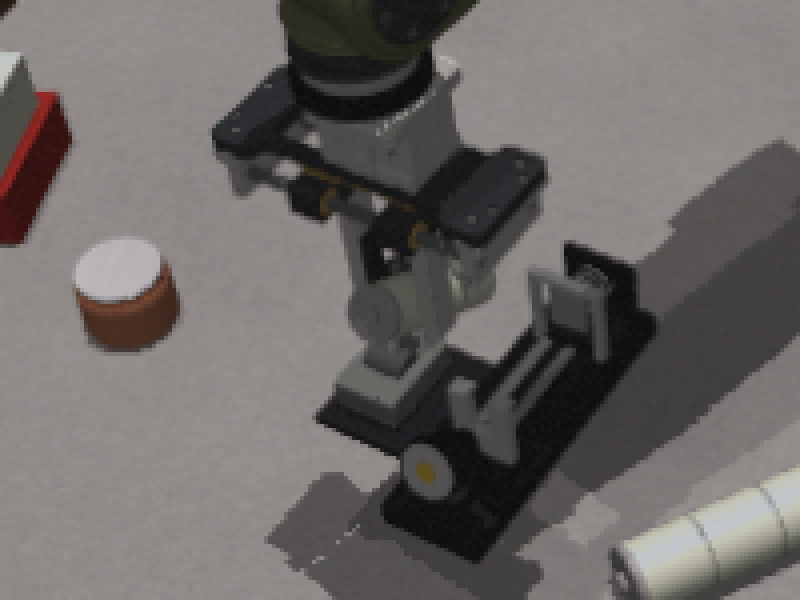

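The battery is held at 30°, with the grip on its axis 18 mm above its centre. I'm going in along the battery's own axis.

>>> drive_tool:
  rows:
    - {"offset": [0, 0, 35], "spin": 0, "jaw": 28}
    - {"offset": [0, 0, 35], "spin": 0, "jaw": 28}
    - {"offset": [0, 0, 0], "spin": 0, "jaw": 28}
    - {"offset": [-17.3, 0, 10], "spin": 0, "jaw": 28}
    - {"offset": [-17.3, 0, 10], "spin": 0, "jaw": 28}
    - {"offset": [-17.3, 0, 10], "spin": 0, "jaw": 28}
    - {"offset": [-17.3, 0, 10], "spin": 0, "jaw": 28}
    - {"offset": [-8.7, 0, 5], "spin": 0, "jaw": 28}
    - {"offset": [-8.7, 0, 5], "spin": 0, "jaw": 28}
    - {"offset": [0, 0, 0], "spin": 0, "jaw": 28}
    - {"offset": [0, 0, 0], "spin": 0, "jaw": 28}

```text
clock: 8.25
eef_pos: [562.4, -167.0, 165.8]
eef_rot: [3.141, -0.001, -0.086]
wrist_force: [0.7, -0.3, -2.0]
finger_gap: 33.4
```

Run:
```python
from h import *
g=state();c=eyes.camera('wrist');P,m=cellfit(c,g)
for x0 in range(-70,41,10):
    k=m&(abs(P[...,0]-g[0]-x0)<2)&(abs(P[...,1]-g[1])<6)
    if k.sum()>2: print(x0,k.sum(),np.round(np.percentile(P[...,2][k],[5,95])-g[2],1))
cv2.imwrite('pics/in.png',c['color'][40:480])
```

```text
grasp rel bay [21.9  0.6 35.8] rpy [ 3.141e+00 -1.000e-03 -8.600e-02] F [ 0.7 -0.3 -2. ] gap 33.4 t 8.25
-70 7 [-5.3 -4.6]
-50 48 [-12.4 -10.1]
-40 84 [-6.5 -4. ]
-30 98 [-1.   1.8]
-20 112 [4.8 7.6]
-10 131 [10.5 13.4]
0 155 [16.3 19.1]
10 182 [22.1 24.8]
20 201 [28.2 31. ]
30 370 [-52.7  22.2]
40 187 [-58.5   3.5]
```

View pics/in.png

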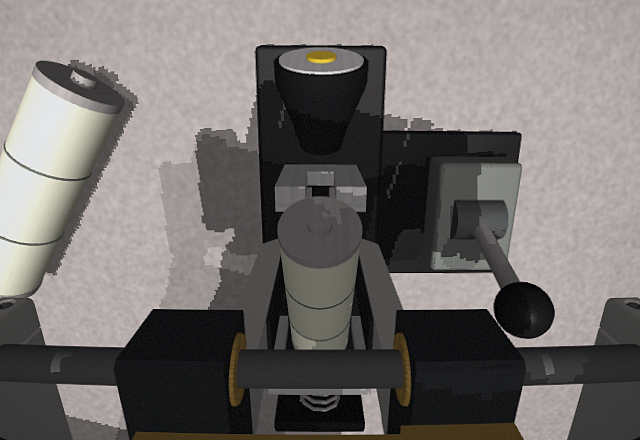

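The view shows the battery just ahead of the bridge and in line with the fork slot (button at 320,212; slot at 320,180). I'll set its lower edge on the rails, tip it to about 26°, then push it into the spring.

>>> drive_tool:
  force: 40
  rows:
    - {"offset": [0, 0.5, 0], "spin": 0, "jaw": 28}
    - {"offset": [0.9, 0, 1.6], "spin": 0, "jaw": 28}
    - {"offset": [0.9, 0, 1.6], "spin": 0, "jaw": 28}
    - {"offset": [0.9, 0, 1.6], "spin": 0, "jaw": 28}
    - {"offset": [0.8, 0, 1.6], "spin": 0, "jaw": 28}
    - {"offset": [0, 0, 0], "spin": 0, "jaw": 28}
    - {"offset": [-3, 0, 0], "spin": 0, "jaw": 28}
    - {"offset": [-3, 0, 0], "spin": 0, "jaw": 28}
    - {"offset": [-3, 0, 0], "spin": 0, "jaw": 28}
    - {"offset": [0, 0, 0], "spin": 0, "jaw": 28}

```text
clock: 9.3
eef_pos: [556.3, -167.1, 158.3]
eef_rot: [3.142, -0.0, -0.087]
wrist_force: [3.7, -0.3, 1.8]
finger_gap: 33.2
```

```bash
cat >> h.py <<'E'
def check():
    g=state();c=eyes.camera('wrist');P,m=cellfit(c,g)
    m&=(abs(P[...,1]-g[1])<4)&(abs(P[...,0]-g[0]+14)<28)&(P[...,2]>g[2]-16)
    D=P[m]-g
    for _ in range(4):
        a=np.polyfit(D[:,0],D[:,2],1);r=abs(D[:,2]-np.polyval(a,D[:,0]));D=D[r<2.5*np.median(r)+.3]
    print('slope',round(np.degrees(np.arctan(a[0])),1),'top at grasp',round(a[1],1),len(D))
    return c
E
python3 -c "
from h import *
check()"
```

```text
grasp rel bay [15.8 -0.  28.3] rpy [ 3.142 -0.    -0.087] F [ 3.7 -0.3  1.8] gap 33.2 t 9.3
slope 26.6 top at grasp 17.7 1260
```

>>> drive_tool:
  rows:
    - {"offset": [-2, 0, 0], "spin": 0, "jaw": 28}
    - {"offset": [-2, 0, 0], "spin": 0, "jaw": 28}
    - {"offset": [-2, 0, 0], "spin": 0, "jaw": 28}
    - {"offset": [-2, 0, 0.3], "spin": 0, "jaw": 28}
    - {"offset": [-2, 0, 0.3], "spin": 0, "jaw": 28}
    - {"offset": [0, 0, 0], "spin": 0, "jaw": 28}

```text
clock: 9.95
eef_pos: [546.6, -166.3, 158.1]
eef_rot: [3.141, -0.002, -0.087]
wrist_force: [7.4, -0.4, 3.3]
finger_gap: 33.3
```

```bash
python3 -c "
from h import *
check()"
```

```text
grasp rel bay [ 6.2 -0.1 28.1] rpy [ 3.141e+00 -2.000e-03 -8.700e-02] F [ 7.4 -0.4  3.3] gap 33.3 t 9.95
slope 26.4 top at grasp 17.7 1259
```

>>> drive_tool:
  rows:
    - {"offset": [-1, 0, 1.2], "spin": 0, "jaw": 28}
    - {"offset": [-0.5, 0, 1.2], "spin": 0, "jaw": 28}
    - {"offset": [0, 0, 1.2], "spin": 0, "jaw": 28}
    - {"offset": [0, 0, 1.2], "spin": 0, "jaw": 28}
    - {"offset": [0, 0, 1.2], "spin": 0, "jaw": 28}
    - {"offset": [0, 0, 0], "spin": 0, "jaw": 28}

```text
clock: 10.6
eef_pos: [545.4, -166.2, 152.1]
eef_rot: [3.141, -0.002, -0.087]
wrist_force: [8.0, -0.5, 3.8]
finger_gap: 33.1
```

```bash
python3 -c "
from h import *
check()"
```

```text
grasp rel bay [ 4.9 -0.1 22.1] rpy [ 3.141e+00 -2.000e-03 -8.700e-02] F [ 8.  -0.5  3.8] gap 33.1 t 10.6
slope 26.1 top at grasp 17.6 1272
```

The slope stayed near 26° while the grip went down 6 mm, which I didn't expect, so I'm looking before going further.

Run:
```python
from h import *
import pickle
a=eyes.camera('scene');w=eyes.camera('wrist')
u,v=proj(a,[540,-165,80])[0].astype(int)
A=cv2.resize(a['color'][v-45:v+45,u-60:u+60],(600,450),interpolation=3)
W=cv2.resize(w['color'][150:450,220:420],(200,300))
W=cv2.resize(W,(300,450))
cv2.imwrite('pics/j.png',cv2.resize(np.hstack([A[:,50:550],W]),(800,450)))
pickle.dump((a,w),open('j.pkl','wb'))
# pre-existing rails extent from light view
c=pickle.load(open('wl.pkl','rb'));P=light(cloud(c))-[0,0,52]
for x0 in range(-48,56,6):
    k=(abs(P[...,0]-x0)<2)&(abs(P[...,1])<16)
    for y0 in(-9,0,9):
        q=k&(abs(P[...,1]-y0)<3)
        if q.sum()>4: print(x0,y0,np.round(np.percentile(P[...,2][q],[10,90]),1),end=' | ')
    print()
```

```text
-48 -9 [-32.8  30. ] | -48 0 [-32.2  30.1] | -48 9 [-32.8  30.2] | 
-42 -9 [-33.  -31.5] | -42 0 [-33.7 -32.2] | -42 9 [-33.7 -31.9] | 
-36 -9 [-15.3 -14. ] | -36 9 [-17.  -14.8] | 
-30 -9 [-16.6 -13.9] | -30 0 [-18.7 -16.7] | -30 9 [-17.5 -13.7] | 
-24 -9 [-16.4 -13.8] | -24 0 [-19.  -16.4] | -24 9 [-16.7 -13.4] | 
-18 -9 [-17.  -13.7] | -18 0 [-18.1 -17.1] | -18 9 [-16.5 -13.7] | 
-12 -9 [-16.8 -13.5] | -12 0 [-18.4 -16.6] | -12 9 [-16.6 -13.6] | 
-6 -9 [-16.7 -13.9] | -6 0 [-18.6 -17.1] | -6 9 [-17. -14.] | 
0 -9 [-16.8 -14.1] | 0 0 [-19.  -16.9] | 0 9 [-16.5 -13.6] | 
6 -9 [-16.7 -13.6] | 6 0 [-18.5 -16.8] | 6 9 [-16.8 -14. ] | 
12 -9 [-16.8 -14.1] | 12 0 [-18.6 -16.8] | 12 9 [-16.4 -13.5] | 
18 -9 [-16.6 276.3] | 18 0 [-18.7 -16.9] | 18 9 [-17.  -14.1] | 
24 -9 [265.9 267.6] | 24 0 [265.8 267.6] | 24 9 [-13.4 267.4] | 
30 -9 [261.7 265.9] | 30 0 [261.7 266.2] | 30 9 [261.7 266.7] | 
36 -9 [-17.3 -14. ] | 36 0 [-18.7 -16.9] | 36 9 [-16.3 -13.4] | 
42 -9 [-17.3 -13.6] | 42 0 [-18.5 -16.7] | 42 9 [-16.5 -13.8] | 
48 -9 [20.  21.5] | 48 0 [-18.6 -16.6] | 48 9 [-17.6  20.7] | 
54 -9 [ 9.1 21.2] | 54 0 [-13.8 -11.8] | 54 9 [-11.9  21.4] |
```

View pics/j.png

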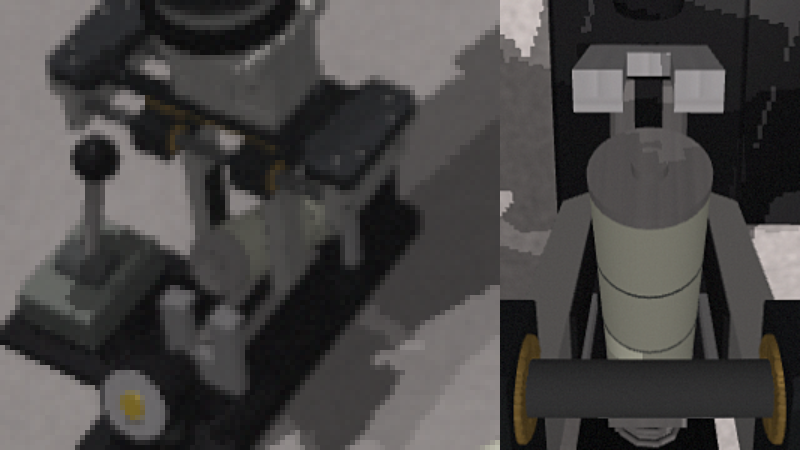

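The rails end at x≈-38, so the battery's lower end dips past them and the lower side has only now reached the rail ends. It is now tipping about those ends, and I've recomputed the path for that.

>>> drive_tool:
  rows:
    - {"offset": [0, 0, 1.4], "spin": 0, "jaw": 28}
    - {"offset": [0, 0, 1.4], "spin": 0, "jaw": 28}
    - {"offset": [0, 0, 1.4], "spin": 0, "jaw": 28}
    - {"offset": [0, 0, 1.4], "spin": 0, "jaw": 28}
    - {"offset": [0, 0, 0], "spin": 0, "jaw": 28}

```text
clock: 11.25
eef_pos: [546.2, -166.4, 147.9]
eef_rot: [3.141, -0.005, -0.087]
wrist_force: [9.6, -0.1, 13.1]
finger_gap: 33.0
```

```bash
python3 -c "
from h import *
check()"
```

```text
grasp rel bay [ 5.8 -0.2 17.9] rpy [ 3.141 -0.005 -0.087] F [ 9.6 -0.1 13.1] gap 33.0 t 11.25
slope 23.0 top at grasp 17.3 1349
```

>>> drive_tool:
  rows:
    - {"offset": [0, 0, 1.5], "spin": 0, "jaw": 28}
    - {"offset": [0, 0, 1.5], "spin": 0, "jaw": 28}
    - {"offset": [0, 0, 1.5], "spin": 0, "jaw": 28}
    - {"offset": [0.5, 0, 1.5], "spin": 0, "jaw": 28}
    - {"offset": [0, 0, 1.5], "spin": 0, "jaw": 28}
    - {"offset": [0, 0, 0], "spin": 0, "jaw": 28}

```text
clock: 11.9
eef_pos: [547.1, -166.5, 140.6]
eef_rot: [3.14, -0.006, -0.087]
wrist_force: [12.0, 0.9, 11.7]
finger_gap: 33.4
```

```bash
python3 -c "
from h import *
check()"
```

```text
grasp rel bay [ 6.6 -0.2 10.6] rpy [ 3.14  -0.006 -0.087] F [12.   0.9 11.7] gap 33.4 t 11.9
slope 15.5 top at grasp 17.3 1382
```

>>> drive_tool:
  rows:
    - {"offset": [0, 0, 1.5], "spin": 0, "jaw": 28}
    - {"offset": [0.5, 0, 1.5], "spin": 0, "jaw": 28}
    - {"offset": [0.5, 0, 1.5], "spin": 0, "jaw": 28}
    - {"offset": [0.5, 0, 1.5], "spin": 0, "jaw": 28}
    - {"offset": [0, 0, 1.5], "spin": 0, "jaw": 28}
    - {"offset": [0, 0, 0], "spin": 0, "jaw": 28}

```text
clock: 12.55
eef_pos: [548.0, -166.5, 132.3]
eef_rot: [3.141, -0.004, -0.087]
wrist_force: [9.2, 0.5, 7.9]
finger_gap: 33.4
```

```bash
python3 -c "
from h import *
check()"
```

```text
grasp rel bay [ 7.5 -0.1  2.3] rpy [ 3.141 -0.004 -0.087] F [9.2 0.5 7.9] gap 33.4 t 12.55
slope 6.1 top at grasp 17.9 1454
```

>>> drive_tool:
  rows:
    - {"offset": [0.5, 0, 1.2], "spin": 0, "jaw": 28}
    - {"offset": [0.5, 0, 1.2], "spin": 0, "jaw": 28}
    - {"offset": [0, 0, 1.2], "spin": 0, "jaw": 28}
    - {"offset": [0, 0, 1], "spin": 0, "jaw": 28}
    - {"offset": [0, 0, 0], "spin": 0, "jaw": 28}

```text
clock: 13.1
eef_pos: [549.0, -166.5, 128.1]
eef_rot: [3.141, -0.004, -0.087]
wrist_force: [9.0, 0.4, 8.1]
finger_gap: 33.0
```

Run:
```python
from h import *
c=check()
cv2.imwrite('pics/k.png',cv2.resize(c['color'][130:430,200:440],(480,600),interpolation=3))
```

```text
grasp rel bay [ 8.5 -0.1 -1.9] rpy [ 3.141 -0.004 -0.087] F [9.  0.4 8.1] gap 33.0 t 13.1
slope 1.5 top at grasp 18.7 1479
```

View pics/k.png

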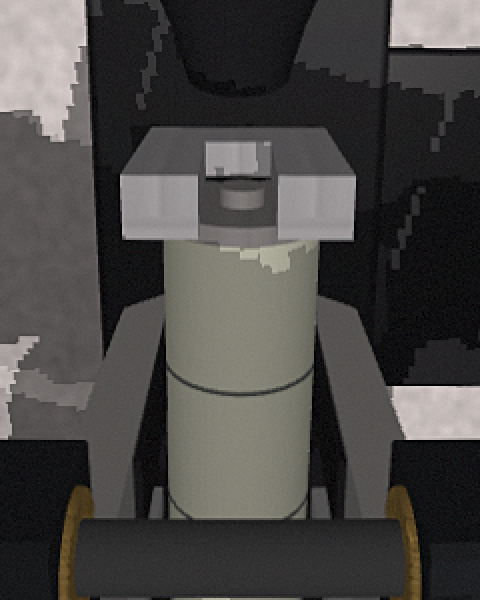

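The button is in the slot (240,190) below the lips and the slope is 1.5°. I'll press it level and follow the spring out to the wall.

>>> drive_tool:
  rows:
    - {"offset": [0, 0, 0.8], "spin": 0, "jaw": 28}
    - {"offset": [0, 0, 0.6], "spin": 0, "jaw": 28}
    - {"offset": [1.5, 0, 0], "spin": 0, "jaw": 28}
    - {"offset": [1.5, 0, 0], "spin": 0, "jaw": 28}
    - {"offset": [1.5, 0, 0], "spin": 0, "jaw": 28}
    - {"offset": [1.5, 0, 0], "spin": 0, "jaw": 28}
    - {"offset": [1, 0, 0], "spin": 0, "jaw": 28}
    - {"offset": [0, 0, 0], "spin": 0, "jaw": 28}

```text
clock: 13.95
eef_pos: [553.0, -166.6, 126.5]
eef_rot: [-3.141, 0.006, -0.086]
wrist_force: [-25.7, 7.1, 34.9]
finger_gap: 32.8
```

Run:
```python
from h import *
c=check()
```

```text
grasp rel bay [12.5  0.2 -3.5] rpy [-3.141  0.006 -0.086] F [-25.7   7.1  34.9] gap 32.8 t 13.95
slope -0.0 top at grasp 19.3 1504
```

>>> drive_tool:
  rows:
    - {"offset": [-0.8, 0, -0.8], "spin": 0, "jaw": 28}
    - {"offset": [0, 0, -0.4], "spin": 0, "jaw": 28}
    - {"offset": [0, 0, 0], "spin": 0, "jaw": 28}

```text
clock: 14.3
eef_pos: [552.7, -166.5, 126.6]
eef_rot: [-3.141, 0.004, -0.086]
wrist_force: [-12.6, 4.7, 17.8]
finger_gap: 32.8
```

Run:
```python
from h import *
c=check()
P=light(cloud(c))-[0,0,52]
u=proj(c,np.array([[540.5,-165.7,52]]))
cv2.imwrite('pics/l.png',cv2.resize(c['color'][130:430,200:440],(480,600),interpolation=3))
```

```text
grasp rel bay [12.2  0.3 -3.4] rpy [-3.141  0.004 -0.086] F [-12.6   4.7  17.8] gap 32.8 t 14.3
slope -0.0 top at grasp 19.2 1492
```

View pics/l.png

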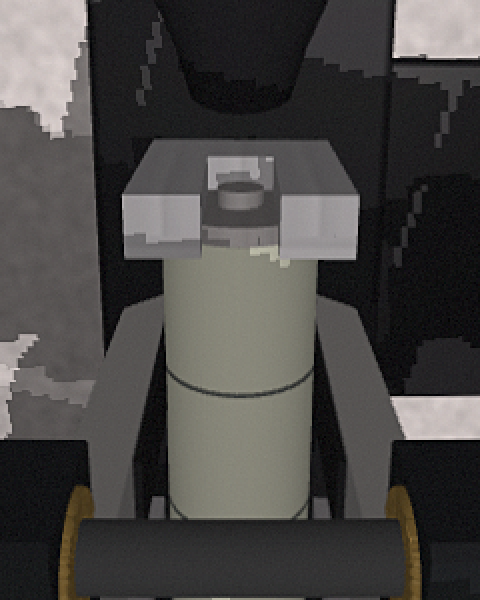

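The battery lies level, its shoulder well under the lips and its button in the slot. I'm letting go and rising clear.

>>> drive_tool:
  rows:
    - {"offset": [0, 0, 0], "spin": 0, "jaw": 36}
    - {"offset": [0, 0, 0], "spin": 0, "jaw": 44}
    - {"offset": [0, 0, 0], "spin": 0, "jaw": 56}
    - {"offset": [0, 0, 0], "spin": 0, "jaw": 56}
    - {"offset": [0, 0, -10], "spin": 0, "jaw": 56}
    - {"offset": [0, 0, -30], "spin": 0, "jaw": 56}
    - {"offset": [0, 0, -45], "spin": 0, "jaw": 56}
    - {"offset": [0, 0, -45], "spin": 0, "jaw": 40}
    - {"offset": [0, 0, -40], "spin": 0, "jaw": 20}
    - {"offset": [0, 0, 0], "spin": 0, "jaw": 0}
    - {"offset": [0, 0, 0], "spin": 0, "jaw": 0}

```text
clock: 15.45
eef_pos: [553.9, -166.9, 297.2]
eef_rot: [3.141, -0.001, -0.087]
wrist_force: [0.1, -0.3, -0.5]
finger_gap: 27.7
```

Run:
```python
from h import *
state();c=eyes.camera('wrist')
P=light(cloud(c))-[0,0,52];z=P[...,2]
for x0 in range(-40,64,6):
    k=(abs(P[...,0]-x0)<2)&(abs(P[...,1]+0.3)<4)&(z<40)
    if k.sum()>4: print(x0,np.round(np.percentile(z[k],[10,50,90]),1),end=' | ')
print()
b=(abs(P[...,0]-10)<60)&(abs(P[...,1]+95)<25)&(z>38)&(z<75)
q=P[b];S=np.c_[2*q,np.ones(len(q))];r=np.linalg.lstsq(S,(q**2).sum(1),rcond=None)[0];print('ball centre',len(q),np.round(r[:3]+[0,0,52],1),'R',np.sqrt(r[3]+r[:3]@r[:3]))
print('ball median',np.median(q,0)+[0,0,52])
cv2.imwrite('pics/m.png',c['color'][0:400])
```

```text
grasp rel bay [ 13.5  -0.  167.2] rpy [ 3.141e+00 -1.000e-03 -8.700e-02] F [ 0.1 -0.3 -0.5] gap 27.7 t 15.45
-40 [15.5 16.1 16.7] | -34 [15.5 15.9 17. ] | -28 [15.  16.  16.8] | -22 [15.3 15.8 16.8] | -16 [14.6 16.1 16.6] | -10 [15.2 15.9 17. ] | -4 [15.4 16.1 16.9] | 2 [15.2 15.8 16.7] | 8 [15.1 16.  16.9] | 14 [15.3 16.1 16.8] | 20 [15.4 16.  16.8] | 26 [15.1 16.1 16.5] | 32 [14.9 15.9 16.7] | 38 [15.4 16.2 17. ] | 44 [15.3 16.  17.1] | 50 [15.5 16.3 16.9] | 56 [-13.1   1.    4.3] | 62 [-33.4 -31.6 -13.4] | 
ball centre 838 [  8.1 -94.7  96.5] R 12.167558737050005
ball median [ 10.73644449 -92.13314042 104.55820168]
```

View pics/m.png

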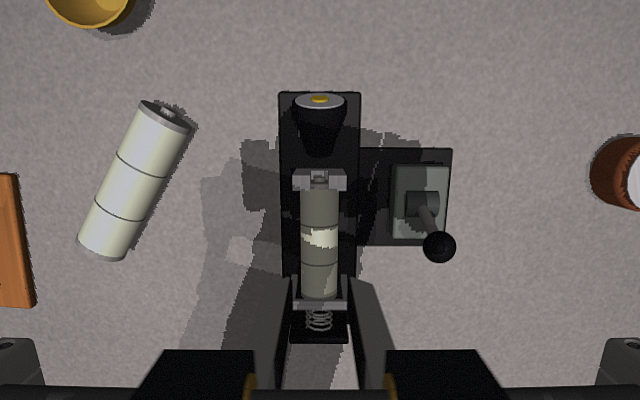

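The battery's top is flat over its whole length (16 mm all along, against 17 nominal) and its shoulder is against the fork, so it is home. Next the toggle: its ball is at light (8, -95, 96) and I'll push it from the spring side.

>>> drive_tool:
  rows:
    - {"offset": [-14.5, 31.7, 0], "spin": 0, "jaw": 0}
    - {"offset": [-14.5, 31.7, 0], "spin": 0, "jaw": 0}
    - {"offset": [-14.5, 31.6, 0], "spin": 0, "jaw": 0}
    - {"offset": [0, 0, 40], "spin": 0, "jaw": 0}
    - {"offset": [0, 0, 40], "spin": 0, "jaw": 0}
    - {"offset": [0, 0, 40], "spin": 0, "jaw": 0}
    - {"offset": [0, 0, 0], "spin": 0, "jaw": 0}
    - {"offset": [8, 0, 0], "spin": 0, "jaw": 0}
    - {"offset": [8, 0, 0], "spin": 0, "jaw": 0}
    - {"offset": [8, 0, 0], "spin": 0, "jaw": 0}
    - {"offset": [8, 0, 0], "spin": 0, "jaw": 0}
    - {"offset": [8, 0, 0], "spin": 0, "jaw": 0}
    - {"offset": [8, 0, 0], "spin": 0, "jaw": 0}
    - {"offset": [8, 0, 0], "spin": 0, "jaw": 0}
    - {"offset": [8, 0, 0], "spin": 0, "jaw": 0}
    - {"offset": [4, 0, 0], "spin": 0, "jaw": 0}
    - {"offset": [0, 0, 0], "spin": 0, "jaw": 0}

```text
clock: 17.2
eef_pos: [570.6, -263.6, 176.0]
eef_rot: [-3.142, -0.0, -0.086]
wrist_force: [-0.5, 0.2, -0.2]
finger_gap: 0.4
```

```bash
python3 -c "
from h import *
state()"
```

```text
grasp rel bay [ 38.5 -94.9  46. ] rpy [-3.142 -0.    -0.086] F [-0.5  0.2 -0.2] gap 0.4 t 17.2
```

Nearly there. I'll push on until the stop pushes back.

>>> drive_tool:
  rows:
    - {"offset": [2, 0, 0], "spin": 0, "jaw": 0}
    - {"offset": [2, 0, 0], "spin": 0, "jaw": 0}
    - {"offset": [1, 0, 0], "spin": 0, "jaw": 0}
    - {"offset": [1, 0, 0], "spin": 0, "jaw": 0}
    - {"offset": [0, 0, 0], "spin": 0, "jaw": 0}

```text
clock: 17.7
eef_pos: [573.6, -264.1, 175.9]
eef_rot: [-3.14, 0.009, -0.087]
wrist_force: [-27.7, 4.0, 10.7]
finger_gap: 0.7
```

The stop is reached at -28 N. I'm backing off and checking.

>>> drive_tool:
  rows:
    - {"offset": [-5, 0, 0], "spin": 0, "jaw": 0}
    - {"offset": [-20, 0, 0], "spin": 0, "jaw": 0}
    - {"offset": [-15, 0, -30], "spin": 0, "jaw": 0}
    - {"offset": [0, -30, -45], "spin": 0, "jaw": 0}
    - {"offset": [0, -20, -45], "spin": 0, "jaw": 0}
    - {"offset": [0, 0, 0], "spin": 0, "jaw": 0}
    - {"offset": [0, 0, 0], "spin": 0, "jaw": 0}

```text
clock: 18.4
eef_pos: [540.6, -213.0, 293.7]
eef_rot: [3.141, -0.002, -0.086]
wrist_force: [-0.3, -0.9, -0.2]
finger_gap: 0.6
```

Run:
```python
from h import *
state();c=eyes.camera('wrist');t=eyes.camera('top')
P=light(cloud(c))-[0,0,52];z=P[...,2]
for x0 in range(-40,64,12):
    k=(abs(P[...,0]-x0)<2)&(abs(P[...,1]+0.3)<4)&(z<40)
    if k.sum()>4: print(x0,np.round(np.percentile(z[k],[10,50,90]),1),end=' | ')
b=(abs(P[...,0]-50)<60)&(abs(P[...,1]+95)<25)&(z>25)&(z<75)
q=P[b];S=np.c_[2*q,np.ones(len(q))];r=np.linalg.lstsq(S,(q**2).sum(1),rcond=None)[0];print('\nball centre',len(q),np.round(r[:3]+[0,0,52],1))
print('bystanders',[(n,np.round(finder.find_in('top',n)[0]['uv'])) for n in('bowl_mid','figure_mid','tin_mid')])
cv2.imwrite('pics/n.png',cv2.resize(np.hstack([c['color'][0:400,160:560],t['color'][60:460,100:520]]),(800,390)))
```

```text
grasp rel bay [  4.2 -47.1 163.7] rpy [ 3.141e+00 -2.000e-03 -8.600e-02] F [-0.3 -0.9 -0.2] gap 0.6 t 18.4
-40 [14.7 15.8 16.6] | -28 [15.4 16.1 17. ] | -16 [15.1 16.  16.7] | -4 [14.8 15.9 16.8] | 8 [15.2 16.  16.9] | 20 [15.1 16.  17. ] | 32 [15.4 16.1 16.9] | 44 [15.  15.8 16.7] | 56 [-12.8   3.2   4.5] | 
ball centre 980 [ 63.3 -95.4  91. ]Traceback (most recent call last):
  File "<stdin>", line 9, in <module>
IndexError: list index out of range
```

Run:
```python
from h import *
import pickle
t=eyes.camera('top');o=pickle.load(open('c0.pkl','rb'))['top']
for n,(u,v) in dict(bowl=(304,161),figure=(122,261),tin=(495,247)).items():
    s=np.s_[v-25:v+25,u-25:u+25];print(n,'mean diff',round(cv2.absdiff(t['color'][s],o['color'][s]).mean(),1))
print(manip.sign_off())
```

```text
bowl mean diff 5.7
figure mean diff 5.8
tin mean diff 6.2
the job is handed in; nothing more can be done
None
```

The battery is home in the display light and the toggle is pushed over to on. I handed the job in at about 18.5 s of the 51 s allowed.

- **Battery:** I gripped it on the rest, pushed its flat end into the spring under the bridge at about 26°, rolled it level below the lips and let it slide to the fork wall. After release it lay level along its whole length, with the button in the slot. Its top measured about 16 mm above the bay point against 17 nominal, which is within the calibration error.
- **Toggle:** I pushed it against its stop (28 N on the wrist). The ball ended at light x = 63.3, z = 91.0 mm; a lever angle of 1.0 rad puts it at 63.6 and 91.4.
- **Unexpected:** The rails end about 38 mm from the bay's middle on the spring side, so the battery tipped about the rail ends, and I recomputed the path for that. Pressing it home briefly gave about 35 N upward and 26 N lengthwise at the wrist, below the 120 N limit.
- **Bystanders:** The last finder check failed because it did not detect one of the three, so I never viewed the final picture. I compared the top camera images before and after instead. The bowl, figure and tin each differed by a similar small amount (5.7 to 6.2 grey levels), so there was no sign they moved. I never moved the tool close to any of them.

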